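# Find the perished balance foot with a sprung-pin gauge

## Robot

A 6-joint arm with a two-finger parallel gripper is mounted at the origin on the work surface. World frame = base frame: x ahead of the robot, y to its left, z up, the work surface at z = 0. Lengths are in m, angles in rad, forces in N, time in s.
With the tool pointing down it reaches from about 0.325 to 0.75 m from the base axis. Payload 7.6 kg.
Tool frame: the origin (TCP) lies at the very end of the fingers, on their centre line; the grasp point (between the pads) lies 19 mm behind it; z points along the fingers, y is the direction in which the jaws open and shut (so a half turn about z gives the same grasp; the last joint's range is limited). The gripper opens to 85 mm and grips with 20 to 120 N. Pads are 22 mm wide; open, the fingers measure 114 mm over their backs; the gripper's body (76 mm by 85 mm) begins 54 mm behind the grasp point. The pads swing forward as they close: fully open they stand 13 mm farther back than shut.
Start: joints at [-1.329, 0.052, 1.401, -0, 1.689, -0.07], TCP at [0.161, -0.5, 0.231] pointing down, gripper open.
Joint ranges: [-2.9, 2.9], [-0.91, 2.17], [0.12, 2.37], [-1.06, 4.2], [0.26, 2.73], [-2.93, 2.93]. Speed limits (rad/s): [2.57, 2.57, 3.01, 3.14, 3.14, 3.14].

## Interface

Orientations are given as a unit quaternion [w, x, y, z].
In Python, from workcell import * gives the robot as it stands.
- The arm moves only by the tool servo_tool, never from a script. Its argument "rows" is a list of rows, each a list of 3 entries, a list of its own where there are three numbers: the opening, from -1 (shut) to 1 (fully open), so that 0 is half open, then the shift along the world's x, y, z in mm, then the turn, a rotation vector about the world's x, y, z in rad. A call has 1 to 5 rows; each row shifts and turns the commanded pose from where the row before left it; what a row does not reach is not made up. A row lasts 1/8 s, in which the tool goes at most 62.5 mm and 10.7 degrees, less where a joint would pass 70% of its speed; a pose out of reach is approached as far as the arm can. A call is refused whole if a number of a shift passes 62.5 or a number of a turn 0.188, either way. A call with a gripper value outside its range is refused whole. The fingers move at their own pace and stop on an object; "grip_force" is the grip in N (left out, the last holds). Time passes only in rows, so rows that do not move let the fingers close. It gives the time, the measured TCP pose, the force and the opening at its end, in the units of the state.
- sense(): the state, without advancing time (a new reading comes with each control period).
- snapshot(name): name is "scene" or "top" or "wrist"; returns the picture (384x512x3 uint8, red, green, blue); there is no depth.
- calibration(name): a dict with "fx", "fy", "cx", "cy" (pixels), "extrinsics" (4x4, takes a point from world to camera coordinates). Camera axes: x right, y up, looking along -z (the intrinsics and any distortion apply to the point x, -y, -z); pixel columns grow to the right and rows downward; lengths in m; the calibration is good to about 2 mm. A picture is of the moment at which its call begins: read the wrist's pose just before it. calibration takes no time and is no camera call; for the wrist camera it gives the pose at the moment of the call.
- hand_in(): hands the job in, once; it reports no verdict.
The state is a dict: "t": time; "qpos": joint angles; "dq": joint speeds; "tau": joint torques, N m; "eef_pos": TCP position; "eef_rot": TCP orientation; "ft_force": force on the tool from outside, world axes, zero at the start; "moment": the same for the moment, N m; "opening": finger opening in m.
Only numpy, scipy, OpenCV 4.12 (cv2) and the standard library are available. Lean on these libraries where they do the work, as an engineer would, in place of code of your own. Each camera call takes 0.05 s, during which the arm holds its last target. There are 200 camera calls.

## Task

One of the three rubber balance feet on the white board has gone soft. Take the pin gauge from its stand and, holding it upright, press its pin into the middle of the feet with a steady push of about 10 N for half a second (never more than 20 N) to find the one that sinks far deeper; then hang the gauge back upright in its stand and stand the soft foot in the metal tray. Leave the firm feet standing where they are and everything else undisturbed.

Things in the scene. Friction and masses are not known exactly. Their poses are not given: they have to be found in the camera images.
- gauge_grip (a point): hand gauge hung upright in the stand: steel barrel 22 mm across, sprung pin at its lower end, 150 to 200 g. Point on its axis, at the height to grip, 80 mm above the pin's tip; z up the barrel. The barrel ends 26 mm above, a thin rod 32 mm above. A 36 mm collar lies 22 to 28 mm below; under it the barrel goes on 15 mm, then tapers to the pin
- gauge_tip (a point): the tip of the gauge's pin when fully out (it does not follow the pin in); the pin is 6 mm across, round-ended, and stands 27 mm out of the barrel
- gauge_pin (a joint): how far the pin is pushed into the barrel, m: 0 fully out, 0.006 hard stop; its spring gives 3 N per mm
- stand_hole (a point): aluminium stand, a fixed 90 x 90 mm plate on two legs, top face 60 mm above the table; this point is the centre of its 27 mm through hole, at the top face. The gauge's collar rests on this face
- board: fixed white board 110 (x) x 290 (y) x 6 mm on which the feet stand in a row about 90 mm apart along its y axis; origin under its centre
- tray: fixed open metal discard tray 160 x 160 mm, 35 mm high, 4 mm walls, inner floor 4 to 5 mm above the table; origin under its centre
- foot_a_center (a point): one of three look-alike grey rubber feet: upright puck 44 mm across, 36 mm high, under 200 g, standing on the board; point on its axis, 18 mm above its underside. A 31 mm rubber disc flush in its top sinks under a push and springs back: 2 to 2.5 mm at 10 N on two firm feet, 10 mm on the soft one (stop at 14 mm). Which is soft differs each time
- foot_a_core (a joint): how far the rubber disc in the top of foot_a has sunk, m: 0 flush, 0.014 at its stop; too noisy to tell softness without pressing
- foot_b_center (a point): one of three look-alike grey rubber feet: upright puck 44 mm across, 36 mm high, under 200 g, standing on the board; point on its axis, 18 mm above its underside. A 31 mm rubber disc flush in its top sinks under a push and springs back: 2 to 2.5 mm at 10 N on two firm feet, 10 mm on the soft one (stop at 14 mm). Which is soft differs each time
- foot_b_core (a joint): how far the rubber disc in the top of foot_b has sunk, m: 0 flush, 0.014 at its stop; too noisy to tell softness without pressing
- foot_c_center (a point): one of three look-alike grey rubber feet: upright puck 44 mm across, 36 mm high, under 200 g, standing on the board; point on its axis, 18 mm above its underside. A 31 mm rubber disc flush in its top sinks under a push and springs back: 2 to 2.5 mm at 10 N on two firm feet, 10 mm on the soft one (stop at 14 mm). Which is soft differs each time
- foot_c_core (a joint): how far the rubber disc in the top of foot_c has sunk, m: 0 flush, 0.014 at its stop; too noisy to tell softness without pressing
- washer: bystander: steel washer, 22 mm across, lying on the board between two feet; origin under its centre
- bolt: bystander: short hexagon bolt standing on its head on the board between two feet, 28 mm high; origin under its centre
- reagent: bystander: white jar with a blue cap, 60 mm across, 130 mm high; origin under its centre
- flask: bystander: white drinking bottle, 68 mm across, 190 mm high; origin under its centre
- beaker: bystander: glass beaker, 64 mm across, 75 mm high; origin under its centre
- driver: bystander: screwdriver with a black handle lying at the far side
Things that resemble listed ones, but are neither listed nor needed, are in the scene too. What is shaped like the part that bears foot_b_center but green or pink is not meant.

How it is judged:
On the way:
1. the soft foot's disc is held sunk by over 5.5 mm under the pin of the upright gauge, at 5 to 16 N (((value of joint foot_a_core above 0.0055 m and contact force between gauge and foot_a between 5 and 16 N and angle between gauge_grip's own z axis and vertical below 0.25 rad) or (value of joint foot_b_core above 0.0055 m and contact force between gauge and foot_b between 5 and 16 N and angle between gauge_grip's own z axis and vertical below 0.25 rad) or (value of joint foot_c_core above 0.0055 m and contact force between gauge and foot_c between 5 and 16 N and angle between gauge_grip's own z axis and vertical below 0.25 rad))), for 0.3 s.
At the end, for the whole second after the job is handed in: The soft foot (its disc sags under its own weight) stands upright on the tray's floor, centre within 70 mm of the tray's both ways; the gauge hangs still in its stand (8 mm from the axis, collar 3 mm from the plate, tilt 0.12 rad at most); the firm feet are within 20 mm of their start (((x of foot_a_center in the frame of tray between -0.07 and 0.07 m and y of foot_a_center in the frame of tray between -0.07 and 0.07 m and height (world z) of foot_a_center below 0.035 m and angle between foot_a_center's own z axis and vertical below 0.3 rad and linear speed of foot_a below 0.02 m/s and value of joint foot_a_core above 2.5e-05 m and distance of each of foot_b_center, foot_c_center from where it was at the start of the episode below 0.02 m) or (x of foot_b_center in the frame of tray between -0.07 and 0.07 m and y of foot_b_center in the frame of tray between -0.07 and 0.07 m and height (world z) of foot_b_center below 0.035 m and angle between foot_b_center's own z axis and vertical below 0.3 rad and linear speed of foot_b below 0.02 m/s and value of joint foot_b_core above 2.5e-05 m and distance of each of foot_a_center, foot_c_center from where it was at the start of the episode below 0.02 m) or (x of foot_c_center in the frame of tray between -0.07 and 0.07 m and y of foot_c_center in the frame of tray between -0.07 and 0.07 m and height (world z) of foot_c_center below 0.035 m and angle between foot_c_center's own z axis and vertical below 0.3 rad and linear speed of foot_c below 0.02 m/s and value of joint foot_c_core above 2.5e-05 m and distance of each of foot_a_center, foot_b_center from where it was at the start of the episode below 0.02 m)) and horizontal distance between gauge_grip and stand_hole below 0.008 m and z of gauge_grip in the frame of stand_hole between 0.024 and 0.031 m and angle between gauge_grip's own z axis and vertical below 0.12 rad and linear speed of gauge below 0.02 m/s); the robot touches nothing.
It fails at once if the gauge is pressed on a foot with more than 20 N (contact force between gauge and foot_a above 20 N or contact force between gauge and foot_b above 20 N or contact force between gauge and foot_c above 20 N).
It fails at once if a bystander is shifted by more than 30 mm (distance of any of washer, bolt, reagent, flask, beaker, driver from where it was at the start of the episode above 0.03 m).
It also fails if it takes over 72 s, if anything falls off the work surface, if the arm or the gripper's body presses on something with over 40 N, if the wrist force passes 120 N, or if a joint passes its speed limit or range.

## Working session

There is one attempt and no reset: what is moved stays moved. The work goes in short steps, Python scripts to look and compute and a tool call to move; the robot and the scene stay as the last step left them, time stands still between calls to the robot, and variables do not carry over. Pictures are saved under pics/ and viewed, about 8 in all and at most 12, crops included, and the job is handed in when it is done.

Besides the shell and the picture viewer there is one more tool, called after ">>>" by a JSON object that holds its "name" and its "arguments". servo_tool: Moves the arm, as the interface text tells. Its arguments: {"type":"object","properties":{"rows":{"type":"array"},"grip_force":{"type":"number"}},"required":["rows"]}

```bash
mkdir -p pics
cat > h.py <<'E'
from workcell import *
import numpy as np, cv2
def save(cam,name):
    im=snapshot(cam); cv2.imwrite(f'pics/{name}.png',im[:,:,::-1]); return im
def ray(c,u,v):
    E=np.array(c['extrinsics']); d=np.array([(u-c['cx'])/c['fx'],-(v-c['cy'])/c['fy'],-1.])
    R=E[:3,:3]; return -R.T@E[:3,3], R.T@d
def atz(c,u,v,z):
    o,d=ray(c,u,v); return o+d*(z-o[2])/d[2]
def proj(c,p):
    E=np.array(c['extrinsics']); q=E[:3,:3]@p+E[:3,3]
    return c['cx']+c['fx']*q[0]/-q[2], c['cy']-c['fy']*q[1]/-q[2]
E
python3 - <<'E'
from h import *
for n in('scene','top'):
    c=calibration(n); print(n,{k:np.round(v,3).tolist() for k,v in c.items()})
    im=save(n,n); cv2.imwrite(f'pics/{n}_b.png',cv2.resize(im[:,:,::-1],(800,600),interpolation=cv2.INTER_CUBIC))
print(sense())
E
```

```text
scene {'fx': 486.315, 'fy': 486.315, 'cx': 254.886, 'cy': 188.766, 'extrinsics': [[0.395, 0.919, 0.009, -0.215], [-0.661, 0.278, 0.697, 0.32], [0.638, -0.281, 0.717, -1.658], [0.0, 0.0, 0.0, 1.0]]}
top {'fx': 350.403, 'fy': 350.403, 'cx': 259.893, 'cy': 190.105, 'extrinsics': [[-0.028, -1.0, -0.013, 0.045], [0.997, -0.029, 0.067, -0.564], [-0.068, -0.011, 0.998, -1.064], [0.0, 0.0, 0.0, 1.0]]}
{'t': 0.1, 'qpos': array([-1.32930874e+00,  5.28170488e-02,  1.40163706e+00,  1.31755819e-05,
        1.68859626e+00, -7.02873473e-02]), 'dq': array([-0.00016534, -0.00179461, -0.00129763,  0.00071624,  0.00107147,
       -0.00060499]), 'tau': array([ 7.94804364e-04, -3.82581496e+01, -3.60986638e+01, -1.00349102e-04,
        4.73348904e-03,  1.53818019e-05]), 'eef_pos': array([ 0.16100973, -0.49941639,  0.230527  ]), 'eef_rot': array([-7.26746560e-04,  9.87873752e-01,  1.55257586e-01, -5.57952430e-05]), 'ft_force': array([0.80175139, 0.32657965, 0.07508278]), 'moment': array([ 0.05055389, -0.01181901, -0.06073458]), 'opening': 0.08560314724092655}
```

View pics/top_b.png

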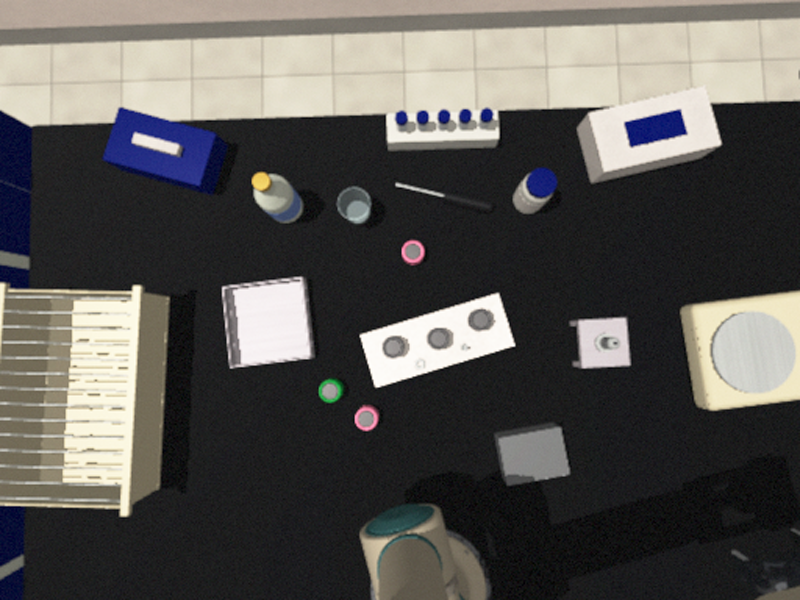

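View pics/scene_b.png

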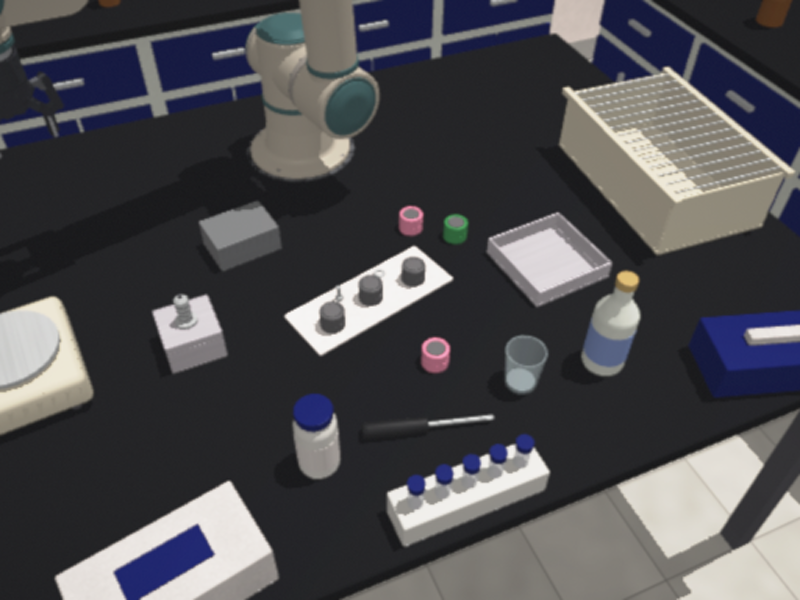

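The top view shows the feet at about (395,345), (440,337) and (481,319) in the 800-px image. The washer is at (421,364), the bolt at (465,347), the stand at (604,343) and the tray at (268,322).

Run:
```python
from h import *
im=cv2.imread('pics/top.png')
a=cv2.resize(im[180:252,225:335],None,fx=5,fy=5,interpolation=cv2.INTER_CUBIC)
b=cv2.resize(im[195:245,360:410],None,fx=5,fy=5,interpolation=cv2.INTER_CUBIC)
o=np.zeros((360,800,3),np.uint8); o[:360,:550]=a; o[:250,550:800]=b
cv2.imwrite('pics/crop1.png',o)
c=calibration('top'); s=1/1.5625
for n,u,v,z in [('f1',395,345,.042),('f2',440,337,.042),('f3',481,319,.042),('wash',421,364,.007),('bolt',465,347,.03),('plate',604,343,.06),('gtop',613,343,.118),('tray',268,322,.02),('green',330,391,.036),('pinkfar',412,252,.036),('pinknear',366,418,.036),('bcorner',361,334,.006),('bcorner',500,294,.006),('bc',515,346,.006),('bc',376,387,.006),('beaker',355,205,.07)]:
    print(n,np.round(atz(c,u*s,v*s,z),4))
w=calibration('wrist'); print(w); s=sense(); print(s['eef_pos'])
```

```text
f1 [0.4718 0.0527 0.042 ]
f2 [ 0.4848 -0.0344  0.042 ]
f3 [ 0.5172 -0.1144  0.042 ]
wash [0.4322 0.0033 0.007 ]
bolt [ 0.4639 -0.0829  0.03  ]
plate [ 0.465  -0.3418  0.06  ]
gtop [ 0.466  -0.3377  0.118 ]
tray [0.5237 0.3034 0.02  ]
green [0.3868 0.1807 0.036 ]
pinkfar [0.6522 0.0148 0.036 ]
pinknear [0.3336 0.1124 0.036 ]
bcorner [0.4949 0.1212 0.006 ]
bcorner [ 0.5669 -0.1587  0.006 ]
bc [ 0.4626 -0.1843  0.006 ]
bc [0.3893 0.0938 0.006 ]
beaker [0.7408 0.1211 0.07  ]
{'fx': 287.69264738858317, 'fy': 287.69264738858317, 'cx': 261.0246377451532, 'cy': 197.45284719790558, 'extrinsics': array([[ 0.30821774, -0.95131485, -0.0013748 , -0.52365109],
       [ 0.90184763,  0.29265013, -0.31784707,  0.04122847],
       [ 0.30277497,  0.09672625,  0.948141  , -0.37934348],
       [ 0.        ,  0.        ,  0.        ,  1.        ]])}
[ 0.16100973 -0.49941639  0.230527  ]
```

View pics/crop1.png

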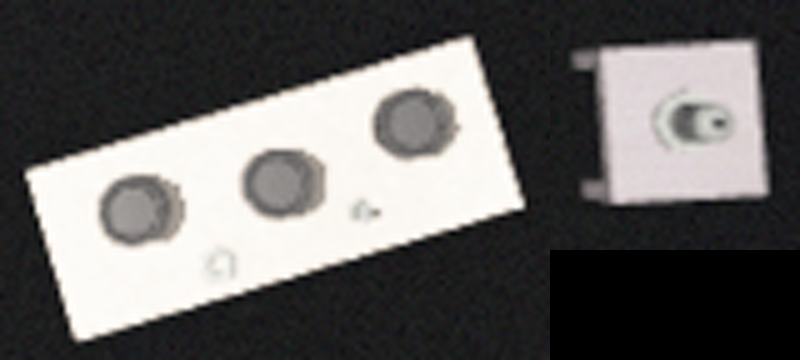

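>>> {"name": "servo_tool", "arguments": {"rows": [[1,[60,32,-6],[0,0,0]],[1,[60,32,-6],[0,0,0]],[1,[60,32,-6],[0,0,0]],[1,[60,32,-6],[0,0,0]],[1,[60,32,-6],[0,0,0]]], "grip_force": 40}}

```text
t: 0.72
eef_pos: [0.4372, -0.3519, 0.2033]
eef_rot: [-0.0, 0.988, 0.155, -0.0]
ft_force: [0.2, -0.5, 1.9]
opening: 0.0855
```

Run:
```python
from h import *
c=calibration('top')
for n,u,v,z in [('f1',134,211,.042),('f2',283,184,.042),('f3',409,124,.042)]: print(n,np.round(atz(c,225+(u+.5)/5-.5,180+(v+.5)/5-.5,z),4))
for n,u,v,z in [('barreltop',160,123,.114),('rod',168,123,.120),('coll',137,121,.066)]: print(n,np.round(atz(c,360+(u+.5)/5-.5,195+(v+.5)/5-.5,z),4))
s=sense(); print(s['t'],s['eef_pos'],s['ft_force'])
im=save('wrist','w1'); cw=calibration('wrist'); np.save('w1.npy',cw,allow_pickle=True)
print(proj(cw,np.array([.466,-.338,.114])))
b=cv2.resize(im[:,:,::-1],(800,600)); cv2.imwrite('pics/w1b.png',b)
```

```text
f1 [0.4689 0.057  0.042 ]
f2 [ 0.4826 -0.0331  0.042 ]
f3 [ 0.5166 -0.1101  0.042 ]
barreltop [ 0.4669 -0.3372  0.114 ]
rod [ 0.4669 -0.3395  0.12  ]
coll [ 0.4672 -0.3411  0.066 ]
0.725 [ 0.43723768 -0.35189359  0.20334615] [ 0.2380304  -0.52993832  1.88232851]
(np.float64(260.44636866033557), np.float64(174.38962755265825))
```

View pics/w1b.png

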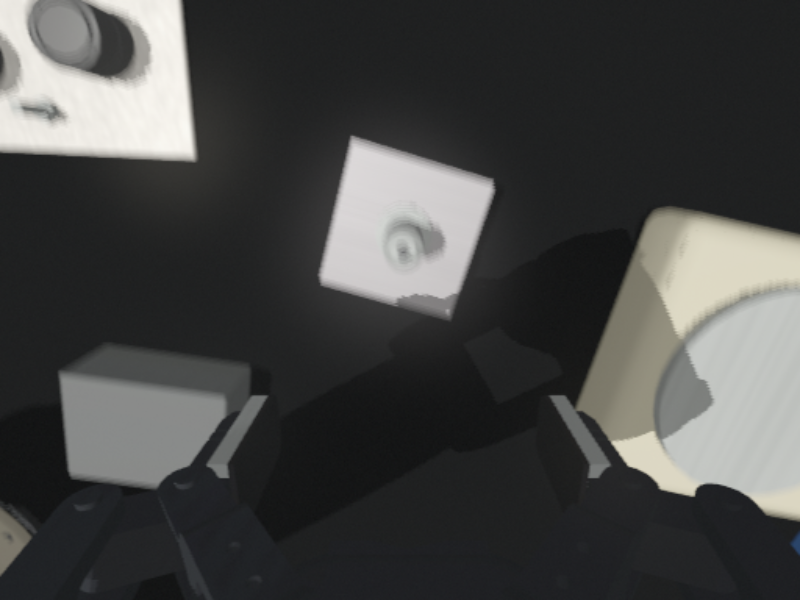

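The wrist view shows the gauge's rod at about (403,250) in the 800-px image. The arm was still settling, so I'll move over the gauge, settle and look again.

>>> {"name": "servo_tool", "arguments": {"rows": [[1,[6,1,-20],[0,0,0]],[1,[0,0,-20],[0,0,0]],[1,[0,0,0],[0,0,0]]]}}

```text
t: 1.15
eef_pos: [0.4399, -0.3522, 0.1608]
eef_rot: [-0.002, 0.988, 0.154, -0.002]
ft_force: [0.2, -1.0, -0.6]
opening: 0.0854
```

Run:
```python
from h import *
s=sense(); print(s['t'],s['eef_pos'],s['ft_force'])
cw=calibration('wrist'); im=save('wrist','w2')
print(proj(cw,np.array([.467,-.338,.120])),proj(cw,np.array([.467,-.338,.114])),proj(cw,np.array([.467,-.338,.066])))
cv2.imwrite('pics/w2b.png',cv2.resize(im[150:350,156:356,::-1],(600,600),interpolation=cv2.INTER_CUBIC))
```

```text
1.15 [ 0.43987842 -0.35215181  0.16078228] [ 0.1891496  -1.00323232 -0.59144679]
(np.float64(254.6220836081848), np.float64(184.28070006620507)) (np.float64(254.8477236859909), np.float64(181.8247848362425)) (np.float64(256.2688377100826), np.float64(166.3570735625446))
```

View pics/w2b.png

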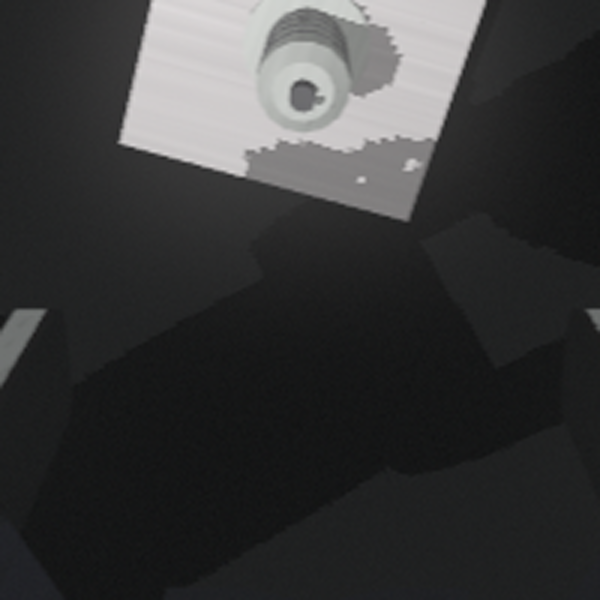

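>>> {"name": "servo_tool", "arguments": {"rows": [[1,[28.5,13.5,0],[0,0,0]],[1,[0,0,0],[0,0,0]],[1,[0,0,-15],[0,0,0]],[1,[0,0,-20],[0,0,0]],[1,[0,0,0],[0,0,0]]]}}

```text
t: 1.82
eef_pos: [0.4686, -0.3385, 0.1264]
eef_rot: [-0.002, 0.988, 0.155, -0.002]
ft_force: [0.4, -0.1, -0.2]
opening: 0.0853
```

>>> {"name": "servo_tool", "arguments": {"rows": [[1,[0,0,-25],[0,0,0]],[1,[0,0,-20],[0,0,0]],[1,[0,0,-10],[0,0,0]],[1,[0,0,0],[0,0,0]],[-0.4,[0,0,0],[0,0,0]]], "grip_force": 40}}

```text
t: 2.45
eef_pos: [0.4707, -0.3392, 0.0751]
eef_rot: [0.001, 0.988, 0.155, 0.001]
ft_force: [-0.3, 0.2, 0.1]
opening: 0.0696
```

>>> {"name": "servo_tool", "arguments": {"rows": [[-1,[0,0,0],[0,0,0]],[-1,[0,0,0],[0,0,0]],[-1,[0,0,0],[0,0,0]],[-1,[0,0,0],[0,0,0]],[-1,[0,0,0],[0,0,0]]]}}

```text
t: 3.08
eef_pos: [0.4705, -0.3389, 0.0743]
eef_rot: [0.0, 0.988, 0.155, 0.0]
ft_force: [-0.1, 0.0, 3.2]
opening: 0.0209
```

>>> {"name": "servo_tool", "arguments": {"rows": [[-1,[0,0,10],[0,0,0]],[-1,[0,0,20],[0,0,0]],[-1,[0,0,25],[0,0,0]],[-1,[0,0,20],[0,0,0]],[-1,[0,0,0],[0,0,0]]]}}

```text
t: 3.7
eef_pos: [0.4708, -0.3391, 0.1506]
eef_rot: [0.001, 0.988, 0.155, 0.001]
ft_force: [0.2, 0.3, -3.1]
opening: 0.0208
```

Run:
```python
from h import *
s=sense(); print(s['t'],s['eef_pos'],s['ft_force'],s['moment'],s['opening'])
save('scene','s2');cw=calibration('wrist'); im=save('wrist','w3')
a=cv2.imread('pics/s2.png')[100:260,80:240]; b=im[:,:,::-1][0:384,100:484]
cv2.imwrite('pics/c3.png',np.hstack([cv2.resize(a,(400,400)),cv2.resize(b,(400,400))]))
```

```text
3.7 [ 0.47083309 -0.33913542  0.15063848] [ 0.15860739  0.26935481 -3.07914852] [-0.00854956 -0.04352438 -0.00961695] 0.020771302646044567
```

View pics/c3.png

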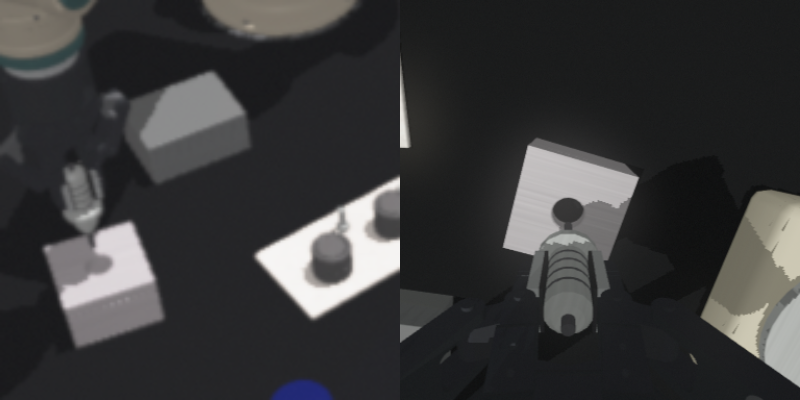

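The gauge hangs upright between the pads and the hole is clear of it. Next I go over foot 3.

>>> {"name": "servo_tool", "arguments": {"rows": [[-1,[10,45,0],[0,0,0]],[-1,[10,45,0],[0,0,0]],[-1,[10,45,0],[0,0,0]],[-1,[10,45,-5],[0,0,0]],[-1,[8,45,-10],[0,0,0]]]}}

```text
t: 4.42
eef_pos: [0.518, -0.1121, 0.1326]
eef_rot: [-0.0, 0.988, 0.155, -0.001]
ft_force: [1.0, -0.2, -2.3]
opening: 0.021
```

>>> {"name": "servo_tool", "arguments": {"rows": [[-1,[0,0,0],[0,0,0]],[-1,[0,0,0],[0,0,0]]]}}

```text
t: 4.68
eef_pos: [0.5178, -0.1139, 0.133]
eef_rot: [-0.0, 0.988, 0.155, -0.001]
ft_force: [-0.8, -0.1, -1.7]
opening: 0.0212
```

Run:
```python
from h import *
s=sense(); print(s['t'],s['eef_pos'],s['ft_force'],s['moment'],s['opening'])
cw=calibration('wrist'); im=save('wrist','w4'); p=s['eef_pos']
for q in [(.5166,-.1101,.042),(.4826,-.0331,.042),tuple(p+[-.002,0.0004,-.066]),(.469,-.3386,.06)]: print(q,proj(cw,np.array(q)))
cv2.imwrite('pics/w4b.png',cv2.resize(im[:,:,::-1],(800,600),interpolation=cv2.INTER_CUBIC))
```

```text
4.675 [ 0.51779237 -0.11390053  0.13295861] [-0.75826991 -0.11436317 -1.69462246] [-0.02553887 -0.05400929 -0.01580352] 0.021189913507947158
(0.5166, -0.1101, 0.042) (np.float64(257.3186687391665), np.float64(202.03155799666035))
(0.4826, -0.0331, 0.042) (np.float64(160.72543992375523), np.float64(211.35878328022372))
(np.float64(0.5157923664719052), np.float64(-0.11350053339794351), np.float64(0.06695860726023095)) (np.float64(260.76547003549035), np.float64(214.98665686579267))
(0.469, -0.3386, 0.06) (np.float64(476.5100612686917), np.float64(326.4341260660934))
```

View pics/w4b.png

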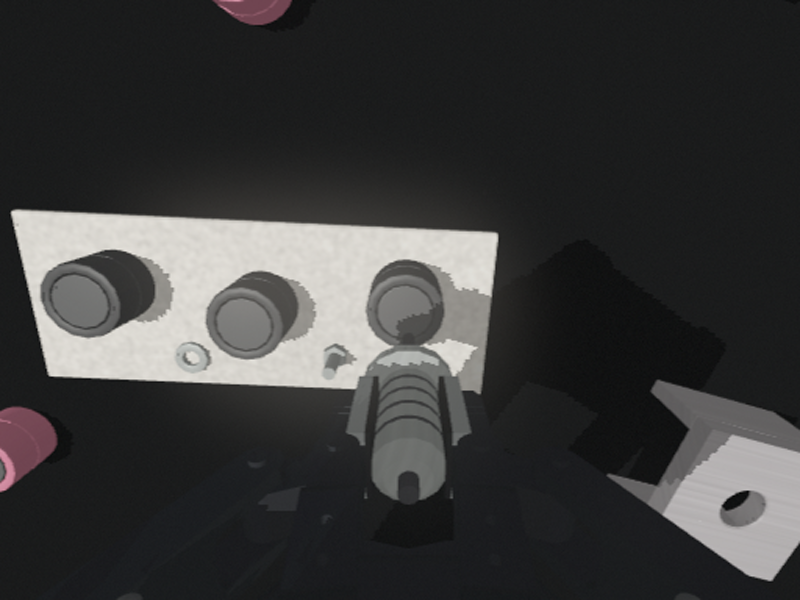

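Foot discs in the 800-px image: f3 (405,309), f2 (244,322), f1 (80,301). The stand hole is at (743,508) and the pin at about (406,338).

Run:
```python
from h import *
cw=calibration('wrist'); s=.64
for n,u,v,z in [('f3',405,309,.042),('f2',244,322,.042),('f1',80,301,.042),('hole',743,508,.06),('rod',408,489,.186-.007),('tip?',406,338,.068)]: print(n,atz(cw,u*s,v*s,z).round(4))
print(sense()['eef_pos'])
```

```text
f3 [ 0.5208 -0.111   0.042 ]
f2 [ 0.4863 -0.0288  0.042 ]
f1 [0.4709 0.0584 0.042 ]
hole [ 0.4698 -0.3378  0.06  ]
rod [ 0.5184 -0.1135  0.179 ]
tip? [ 0.5149 -0.1136  0.068 ]
[ 0.5179234  -0.11436697  0.13333494]
```

>>> {"name": "servo_tool", "arguments": {"rows": [[-1,[3,3,0],[0,0,0]],[-1,[0,0,-10],[0,0,0]],[-1,[0,0,-10],[0,0,0]],[-1,[0,0,0],[0,0,0]],[-1,[0,0,0],[0,0,0]]]}}

```text
t: 5.35
eef_pos: [0.5212, -0.1108, 0.1138]
eef_rot: [0.0, 0.988, 0.155, -0.0]
ft_force: [0.5, -0.8, -1.7]
opening: 0.0209
```

>>> {"name": "servo_tool", "arguments": {"rows": [[-1,[0,0,-3],[0,0,0]],[-1,[0,0,-2],[0,0,0]],[-1,[0,0,0],[0,0,0]]]}}

```text
t: 5.72
eef_pos: [0.5211, -0.1107, 0.1087]
eef_rot: [-0.0, 0.988, 0.155, -0.0]
ft_force: [-0.7, 0.4, -2.2]
opening: 0.021
```

>>> {"name": "servo_tool", "arguments": {"rows": [[-1,[0,0,-2],[0,0,0]],[-1,[0,0,0],[0,0,0]]]}}

```text
t: 5.98
eef_pos: [0.5214, -0.1107, 0.1071]
eef_rot: [0.0, 0.988, 0.155, 0.0]
ft_force: [-0.1, -0.5, -0.8]
opening: 0.0212
```

>>> {"name": "servo_tool", "arguments": {"rows": [[-1,[0,0,-2],[0,0,0]],[-1,[0,0,0],[0,0,0]]]}}

```text
t: 6.22
eef_pos: [0.5215, -0.1107, 0.1053]
eef_rot: [0.0, 0.988, 0.155, 0.0]
ft_force: [-0.9, 0.5, 3.4]
opening: 0.021
```

>>> {"name": "servo_tool", "arguments": {"rows": [[-1,[0,0,-2],[0,0,0]],[-1,[0,0,0],[0,0,0]]]}}

```text
t: 6.48
eef_pos: [0.5216, -0.1108, 0.1035]
eef_rot: [0.0, 0.988, 0.155, 0.001]
ft_force: [-1.7, 0.3, 6.1]
opening: 0.0207
```

f3 gives about 1.9 N/mm, so it is firm. Next is f2.

>>> {"name": "servo_tool", "arguments": {"rows": [[-1,[0,0,20],[0,0,0]],[-1,[-11,27,0],[0,0,0]],[-1,[-12,27,0],[0,0,0]],[-1,[-11,26,0],[0,0,0]],[-1,[0,0,0],[0,0,0]]]}}

```text
t: 7.1
eef_pos: [0.4865, -0.0295, 0.1221]
eef_rot: [-0.0, 0.988, 0.156, -0.001]
ft_force: [0.6, -1.5, -1.9]
opening: 0.0211
```

>>> {"name": "servo_tool", "arguments": {"rows": [[-1,[0,0,0],[0,0,0]],[-1,[0,0,-6],[0,0,0]],[-1,[0,0,-6],[0,0,0]],[-1,[0,0,0],[0,0,0]]]}}

```text
t: 7.6
eef_pos: [0.4868, -0.031, 0.1098]
eef_rot: [-0.0, 0.988, 0.155, -0.001]
ft_force: [0.0, -0.3, -1.7]
opening: 0.0206
```

>>> {"name": "servo_tool", "arguments": {"rows": [[-1,[0,0,-2],[0,0,0]],[-1,[0,0,-2],[0,0,0]],[-1,[0,0,0],[0,0,0]]]}}

```text
t: 7.98
eef_pos: [0.4874, -0.0308, 0.1071]
eef_rot: [0.0, 0.988, 0.155, 0.0]
ft_force: [-0.3, -0.1, -0.0]
opening: 0.0208
```

>>> {"name": "servo_tool", "arguments": {"rows": [[-1,[0,0,-2],[0,0,0]],[-1,[0,0,0],[0,0,0]]]}}

```text
t: 8.22
eef_pos: [0.4875, -0.0308, 0.1053]
eef_rot: [0.0, 0.988, 0.155, 0.0]
ft_force: [-0.9, 0.8, 3.3]
opening: 0.0206
```

f2 also looks firm, about 5 N at the same depth. On to f1.

>>> {"name": "servo_tool", "arguments": {"rows": [[-1,[0,0,18],[0,0,0]],[-1,[-5,30,0],[0,0,0]],[-1,[-5,30,0],[0,0,0]],[-1,[-5,29,0],[0,0,0]],[-1,[0,0,0],[0,0,0]]]}}

```text
t: 8.85
eef_pos: [0.4721, 0.0598, 0.1237]
eef_rot: [-0.0, 0.988, 0.157, 0.0]
ft_force: [0.2, -0.4, -1.3]
opening: 0.0208
```

>>> {"name": "servo_tool", "arguments": {"rows": [[-1,[0,0,-6],[0,0,0]],[-1,[0,0,-6],[0,0,0]],[-1,[0,0,-4],[0,0,0]],[-1,[0,0,-2],[0,0,0]],[-1,[0,0,0],[0,0,0]]]}}

```text
t: 9.48
eef_pos: [0.4723, 0.058, 0.105]
eef_rot: [0.0, 0.988, 0.155, -0.0]
ft_force: [-0.7, -0.8, 1.8]
opening: 0.0209
```

>>> {"name": "servo_tool", "arguments": {"rows": [[-1,[0,0,-2],[0,0,0]],[-1,[0,0,0],[0,0,0]]]}}

```text
t: 9.72
eef_pos: [0.4724, 0.0582, 0.103]
eef_rot: [0.0, 0.988, 0.155, 0.0]
ft_force: [-0.6, -2.2, 1.8]
opening: 0.0211
```

f1 is the soft one. I'll press it further, to about 10 N.

>>> {"name": "servo_tool", "arguments": {"rows": [[-1,[0,0,-2],[0,0,0]],[-1,[0,0,-2],[0,0,0]],[-1,[0,0,-1.5],[0,0,0]],[-1,[0,0,0],[0,0,0]]]}}

```text
t: 10.22
eef_pos: [0.4725, 0.0582, 0.0977]
eef_rot: [0.0, 0.988, 0.155, 0.0]
ft_force: [-2.0, -2.4, 5.5]
opening: 0.0211
```

>>> {"name": "servo_tool", "arguments": {"rows": [[-1,[0,0,-2],[0,0,0]],[-1,[0,0,0],[0,0,0]]]}}

```text
t: 10.48
eef_pos: [0.4726, 0.0582, 0.0959]
eef_rot: [0.0, 0.988, 0.155, 0.0]
ft_force: [-1.2, -2.8, 7.8]
opening: 0.0209
```

>>> {"name": "servo_tool", "arguments": {"rows": [[-1,[0,0,0],[0,0,0]],[-1,[0,0,0],[0,0,0]],[-1,[0,0,0],[0,0,0]],[-1,[0,0,0],[0,0,0]],[-1,[0,0,0],[0,0,0]]]}}

```text
t: 11.1
eef_pos: [0.4726, 0.0582, 0.096]
eef_rot: [0.0, 0.988, 0.155, 0.0]
ft_force: [-2.0, -1.9, 7.1]
opening: 0.0213
```

>>> {"name": "servo_tool", "arguments": {"rows": [[-1,[0,0,10],[0,0,0]],[-1,[0,0,20],[0,0,0]],[-1,[0,0,25],[0,0,0]],[-1,[0,0,0],[0,0,0]]]}}

```text
t: 11.6
eef_pos: [0.4731, 0.0587, 0.1518]
eef_rot: [-0.0, 0.988, 0.155, 0.002]
ft_force: [0.9, 0.5, -1.8]
opening: 0.0207
```

>>> {"name": "servo_tool", "arguments": {"rows": [[-1,[0,-50,0],[0,0,0]],[-1,[0,-50,0],[0,0,0]],[-1,[0,-50,0],[0,0,0]],[-1,[0,-50,0],[0,0,0]],[-1,[0,-50,0],[0,0,0]]]}}

```text
t: 12.22
eef_pos: [0.4716, -0.1928, 0.1486]
eef_rot: [-0.001, 0.988, 0.155, -0.001]
ft_force: [0.8, -0.3, -1.9]
opening: 0.0207
```

>>> {"name": "servo_tool", "arguments": {"rows": [[-1,[0,-50,0],[0,0,0]],[-1,[0,-50,0],[0,0,0]],[-1,[-2,-35,0],[0,0,0]],[-1,[0,0,0],[0,0,0]],[-1,[0,0,0],[0,0,0]]]}}

```text
t: 12.85
eef_pos: [0.47, -0.3258, 0.1489]
eef_rot: [-0.001, 0.988, 0.155, -0.001]
ft_force: [0.2, 0.1, -1.9]
opening: 0.0209
```

>>> {"name": "servo_tool", "arguments": {"rows": [[-1,[0.5,-13,0],[0,0,0]],[-1,[0,0,0],[0,0,0]],[-1,[0,0,0],[0,0,0]]]}}

```text
t: 13.22
eef_pos: [0.4709, -0.3395, 0.1504]
eef_rot: [-0.0, 0.988, 0.155, 0.0]
ft_force: [-0.2, 0.3, -2.3]
opening: 0.021
```

Run:
```python
from h import *
s=sense(); print(s['t'],s['eef_pos'],s['ft_force'],s['eef_rot'])
im=save('wrist','w5'); a=cv2.imread('pics/w3.png')[100:350,160:360]; b=im[100:350,160:360,::-1]
cv2.imwrite('pics/c5.png',cv2.resize(np.hstack([a,b]),(800,500)))
```

```text
13.225 [ 0.47086614 -0.339452    0.15035344] [-0.24195226  0.34528468 -2.25957575] [-1.62588723e-05  9.87847344e-01  1.55427223e-01  5.79126089e-05]
```

View pics/c5.png

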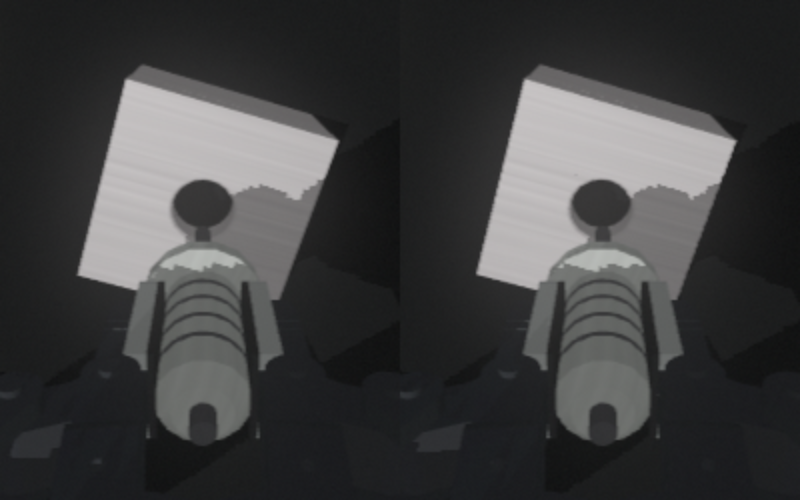

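The view matches the one just after lift-off, so the gauge hasn't slipped. I lower it.

>>> {"name": "servo_tool", "arguments": {"rows": [[-1,[0,0,-20],[0,0,0]],[-1,[0,0,-20],[0,0,0]],[-1,[0,0,-20],[0,0,0]],[-1,[0,0,-8],[0,0,0]],[-1,[0,0,0],[0,0,0]]]}}

```text
t: 13.9
eef_pos: [0.4707, -0.3395, 0.0822]
eef_rot: [-0.0, 0.988, 0.155, -0.0]
ft_force: [0.6, -0.6, -0.7]
opening: 0.021
```

>>> {"name": "servo_tool", "arguments": {"rows": [[-1,[0,0,-3],[0,0,0]],[-1,[0,0,-2],[0,0,0]],[-1,[0,0,0],[0,0,0]]]}}

```text
t: 14.28
eef_pos: [0.4708, -0.3397, 0.0775]
eef_rot: [0.0, 0.988, 0.155, 0.0]
ft_force: [-0.4, -0.1, -2.1]
opening: 0.0208
```

>>> {"name": "servo_tool", "arguments": {"rows": [[-1,[0,0,-2],[0,0,0]],[-1,[0,0,-1],[0,0,0]],[-1,[0,0,0],[0,0,0]]]}}

```text
t: 14.65
eef_pos: [0.4707, -0.3397, 0.0743]
eef_rot: [0.0, 0.988, 0.155, 0.0]
ft_force: [0.7, 0.8, -2.4]
opening: 0.0207
```

>>> {"name": "servo_tool", "arguments": {"rows": [[-1,[0,0,-1],[0,0,0]],[-1,[0,0,0],[0,0,0]]]}}

```text
t: 14.9
eef_pos: [0.4708, -0.3398, 0.0743]
eef_rot: [0.0, 0.988, 0.155, 0.0]
ft_force: [-3.0, 2.8, 5.0]
opening: 0.0209
```

>>> {"name": "servo_tool", "arguments": {"rows": [[-0.3,[0,0,0],[0,0,0]],[0.2,[0,0,0],[0,0,0]],[0.6,[0,0,0],[0,0,0]],[1,[0,0,0],[0,0,0]],[1,[0,0,0],[0,0,0]]]}}

```text
t: 15.52
eef_pos: [0.4707, -0.3397, 0.0733]
eef_rot: [0.0, 0.988, 0.155, -0.0]
ft_force: [-0.3, 0.9, 0.4]
opening: 0.0854
```

>>> {"name": "servo_tool", "arguments": {"rows": [[1,[0,0,10],[0,0,0]],[1,[0,0,30],[0,0,0]],[1,[0,0,40],[0,0,0]],[1,[0,0,15],[0,0,0]],[1,[0,0,0],[0,0,0]]]}}

```text
t: 16.15
eef_pos: [0.4711, -0.34, 0.1692]
eef_rot: [0.001, 0.988, 0.155, 0.001]
ft_force: [-0.3, -0.4, 0.3]
opening: 0.0852
```

Run:
```python
from h import *
s=sense(); print(s['t'],s['eef_pos'],s['ft_force'],s['opening'])
im=save('wrist','w6'); sc=save('scene','s6')
a=cv2.resize(sc[160:260,80:180,::-1],(400,400)); b=cv2.resize(im[60:300,136:376,::-1],(400,400))
cv2.imwrite('pics/c6.png',np.hstack([a,b]))
```

```text
16.15 [ 0.47109975 -0.33998183  0.16923856] [-0.26317979 -0.35232267  0.27333362] 0.08522991074029757
```

View pics/c6.png

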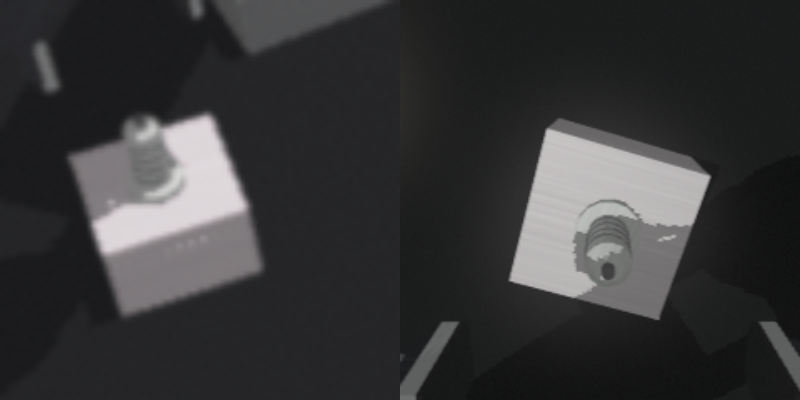

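The gauge hangs upright with its collar on the plate. Now I fetch foot 1.

>>> {"name": "servo_tool", "arguments": {"rows": [[0.55,[0,55,0],[0,0,0]],[0.55,[0,55,0],[0,0,0]],[0.55,[0,55,0],[0,0,0]],[0.55,[0,55,0],[0,0,0]],[0.55,[0,50,0],[0,0,0]]]}}

```text
t: 16.88
eef_pos: [0.4697, -0.0677, 0.1665]
eef_rot: [-0.001, 0.988, 0.155, -0.001]
ft_force: [1.1, 0.6, 0.7]
opening: 0.0666
```

>>> {"name": "servo_tool", "arguments": {"rows": [[0.55,[0,50,0],[0,0,0]],[0.55,[0,40,-20],[0,0,0]],[0.55,[0,30,-20],[0,0,0]],[0.55,[0,0,0],[0,0,0]],[0.55,[0,0,0],[0,0,0]]]}}

```text
t: 17.5
eef_pos: [0.4705, 0.0498, 0.1278]
eef_rot: [0.0, 0.988, 0.155, -0.001]
ft_force: [-0.4, 0.7, -0.0]
opening: 0.0664
```

>>> {"name": "servo_tool", "arguments": {"rows": [[0.55,[0,8,-10],[0,0,0]],[0.55,[0,0,0],[0,0,0]],[0.55,[0,0,0],[0,0,0]]]}}

```text
t: 17.88
eef_pos: [0.4708, 0.058, 0.1184]
eef_rot: [0.0, 0.988, 0.155, 0.0]
ft_force: [0.3, -0.2, -0.1]
opening: 0.0664
```

Run:
```python
from h import *
s=sense(); print(s['t'],s['eef_pos'],s['ft_force'])
cw=calibration('wrist'); im=save('wrist','w7')
print(proj(cw,np.array([.470,.058,.042])))
cv2.imwrite('pics/w7b.png',cv2.resize(im[:,:,::-1],(800,600),interpolation=cv2.INTER_CUBIC))
```

```text
17.875 [0.4708073  0.05803091 0.11839414] [ 0.28621439 -0.18377591 -0.13215637]
(np.float64(261.6727749521636), np.float64(209.11536716687482))
```

View pics/w7b.png

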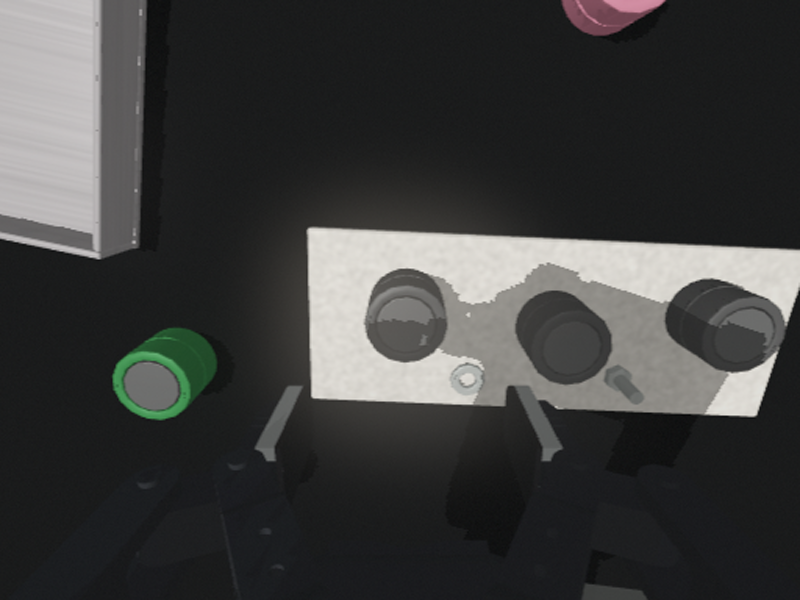

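Foot 1's disc is at (406,323), within about 2 mm of the prediction, and the washer and bolt are clear of the finger paths.

>>> {"name": "servo_tool", "arguments": {"rows": [[0.55,[1,0,-30],[0,0,0]],[0.55,[0,0,-30],[0,0,0]],[0.55,[0,0,-25],[0,0,0]],[0.55,[0,0,-12],[0,0,0]],[0.55,[0,0,0],[0,0,0]]], "grip_force": 40}}

```text
t: 18.55
eef_pos: [0.4715, 0.0582, 0.0211]
eef_rot: [-0.0, 0.988, 0.155, -0.0]
ft_force: [0.0, 0.1, -0.0]
opening: 0.0658
```

>>> {"name": "servo_tool", "arguments": {"rows": [[0.55,[0,0,-6],[0,0,0]],[0.55,[0,0,0],[0,0,0]]]}}

```text
t: 18.8
eef_pos: [0.472, 0.0583, 0.0157]
eef_rot: [0.0, 0.988, 0.155, 0.0]
ft_force: [0.2, -0.5, 0.3]
opening: 0.0662
```

>>> {"name": "servo_tool", "arguments": {"rows": [[0.55,[0,0,-5],[0,0,0]],[0.55,[0,0,-1],[0,0,0]],[0.2,[0,0,0],[0,0,0]],[-0.2,[0,0,0],[0,0,0]],[-0.2,[0,0,0],[0,0,0]]]}}

```text
t: 19.42
eef_pos: [0.472, 0.0583, 0.0097]
eef_rot: [0.0, 0.988, 0.155, 0.0]
ft_force: [-0.2, -0.2, 2.5]
opening: 0.0432
```

>>> {"name": "servo_tool", "arguments": {"rows": [[-0.5,[0,0,0],[0,0,0]],[-0.5,[0,0,0],[0,0,0]],[-0.5,[0,0,10],[0,0,0]],[-0.5,[0,0,20],[0,0,0]],[-0.5,[0,0,0],[0,0,0]]]}}

```text
t: 20.05
eef_pos: [0.4727, 0.0583, 0.0408]
eef_rot: [0.0, 0.988, 0.155, 0.001]
ft_force: [-1.0, 0.5, -1.2]
opening: 0.0434
```

>>> {"name": "servo_tool", "arguments": {"rows": [[-0.5,[0,0,25],[0,0,0]],[-0.5,[0,0,20],[0,0,0]],[-0.5,[10,45,0],[0,0,0]],[-0.5,[10,45,0],[0,0,0]],[-0.5,[10,45,0],[0,0,0]]]}}

```text
t: 20.68
eef_pos: [0.5016, 0.1944, 0.0834]
eef_rot: [0.0, 0.988, 0.155, -0.001]
ft_force: [0.6, -0.4, -1.8]
opening: 0.0437
```

>>> {"name": "servo_tool", "arguments": {"rows": [[-0.5,[10,45,0],[0,0,0]],[-0.5,[10,45,0],[0,0,0]],[-0.5,[0,20,0],[0,0,0]],[-0.5,[0,0,0],[0,0,0]],[-0.5,[0,0,0],[0,0,0]]]}}

```text
t: 21.3
eef_pos: [0.5216, 0.302, 0.084]
eef_rot: [0.0, 0.988, 0.155, -0.0]
ft_force: [-0.9, -0.5, 0.1]
opening: 0.0434
```

>>> {"name": "servo_tool", "arguments": {"rows": [[-0.5,[0,0,-25],[0,0,0]],[-0.5,[0,0,-25],[0,0,0]],[-0.5,[0,0,-15],[0,0,0]],[-0.5,[0,0,-7],[0,0,0]],[-0.5,[0,0,0],[0,0,0]]]}}

```text
t: 21.92
eef_pos: [0.5219, 0.303, 0.0125]
eef_rot: [0.0, 0.988, 0.155, 0.0]
ft_force: [0.5, -0.2, -1.3]
opening: 0.0435
```

>>> {"name": "servo_tool", "arguments": {"rows": [[-0.5,[0,0,-2],[0,0,0]],[-0.5,[0,0,0],[0,0,0]]]}}

```text
t: 22.18
eef_pos: [0.522, 0.3035, 0.0109]
eef_rot: [-0.0, 0.988, 0.155, 0.0]
ft_force: [0.1, -0.1, -0.3]
opening: 0.0435
```

>>> {"name": "servo_tool", "arguments": {"rows": [[-0.5,[0,0,-1.5],[0,0,0]],[-0.5,[0,0,0],[0,0,0]]]}}

```text
t: 22.42
eef_pos: [0.5217, 0.3033, 0.0088]
eef_rot: [0.0, 0.988, 0.155, -0.0]
ft_force: [-0.2, -0.2, -0.9]
opening: 0.0437
```

>>> {"name": "servo_tool", "arguments": {"rows": [[-0.5,[0,0,-1],[0,0,0]],[-0.5,[0,0,0],[0,0,0]]]}}

```text
t: 22.68
eef_pos: [0.5218, 0.3033, 0.0078]
eef_rot: [0.0, 0.988, 0.155, 0.0]
ft_force: [0.1, 0.1, -1.0]
opening: 0.0435
```

>>> {"name": "servo_tool", "arguments": {"rows": [[-0.5,[0,0,-1],[0,0,0]],[-0.5,[0,0,0],[0,0,0]]]}}

```text
t: 22.92
eef_pos: [0.5218, 0.3033, 0.0078]
eef_rot: [0.0, 0.988, 0.155, 0.0]
ft_force: [-3.3, -2.1, 5.0]
opening: 0.0438
```

Contact with the tray floor. I release and retreat.

>>> {"name": "servo_tool", "arguments": {"rows": [[0.2,[0,0,0],[0,0,0]],[0.5,[0,0,0],[0,0,0]],[0.6,[0,0,0],[0,0,0]],[0.6,[0,0,0],[0,0,0]],[0.6,[0,0,15],[0,0,0]]]}}

```text
t: 23.55
eef_pos: [0.5209, 0.3029, 0.021]
eef_rot: [0.0, 0.988, 0.155, -0.001]
ft_force: [-0.3, -0.2, 0.2]
opening: 0.0685
```

>>> {"name": "servo_tool", "arguments": {"rows": [[0.6,[0,0,40],[0,0,0]],[0.6,[0,0,50],[0,0,0]],[0.6,[-40,0,50],[0,0,0]],[0.6,[-40,0,0],[0,0,0]],[0.6,[0,0,0],[0,0,0]]]}}

```text
t: 24.18
eef_pos: [0.4411, 0.3037, 0.1626]
eef_rot: [-0.0, 0.988, 0.156, 0.001]
ft_force: [0.0, 0.4, -0.1]
opening: 0.0682
```

Run:
```python
from h import *
s=sense(); print(s['t'],s['eef_pos'],s['ft_force'],s['opening'])
t=save('top','t9'); sc=save('scene','s9')
a=cv2.resize(sc[:,:,::-1],(800,600))[100:400]; b=cv2.resize(t[:,:,::-1],(800,600))[200:500]
cv2.imwrite('pics/c9.png',np.vstack([a,b]))
```

```text
24.175 [0.44114718 0.30368    0.16259238] [ 0.00854346  0.43794417 -0.08207283] 0.06820749134683407
```

View pics/c9.png

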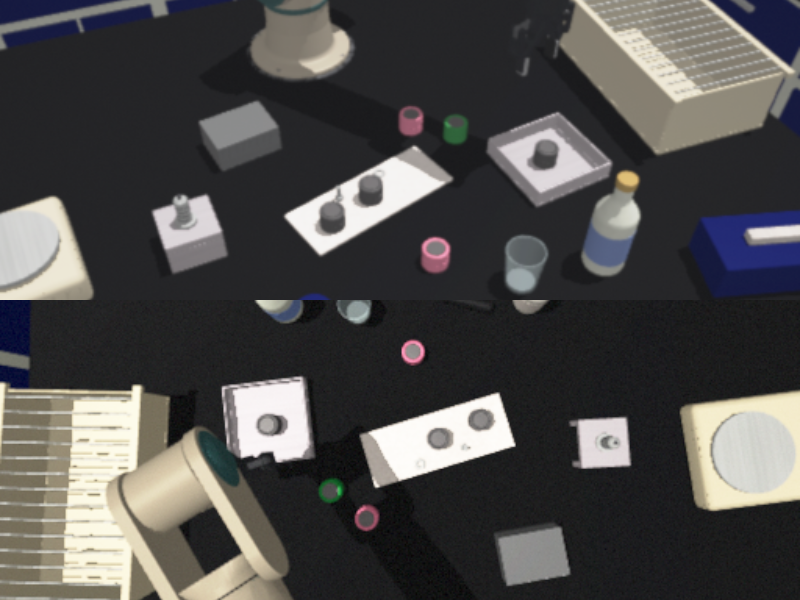

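The foot stands upright in the middle of the tray at (268,425). The firm feet, washer, bolt and gauge are in place, and the gripper is clear.

```bash
python3 -c "
from workcell import *
print(hand_in())"
```

```text
the job is handed in; nothing more can be done
None
```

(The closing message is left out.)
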